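Set the handle lathe's speed lever and hold its guard up

ROBOT

A 6-joint arm with a two-finger parallel gripper is mounted at the origin on the work surface. World frame = base frame: x ahead of the robot, y to its left, z up, the work surface at z = 0. Lengths are in m, angles in rad, forces in N, time in s.
With the tool pointing down it reaches from about 0.3 to 0.75 m from the base axis. Payload 8.5 kg.
Tool frame: the origin (TCP) lies between the finger pads; the fingertips stand 17 mm ahead of it and the grasp point (between the pads) lies 2 mm behind it; z points along the fingers, y is the direction in which the jaws open and shut (so a half turn about z gives the same grasp; the last joint's range is limited). The gripper opens to 88 mm and grips with 3 to 60 N. Pads are 18 mm wide; open, the fingers measure 123 mm over their backs; the gripper's body (75 mm by 187 mm) begins 45 mm behind the grasp point.
Start: joints at [-1.344, 0.381, 1.297, -0, 1.464, -0.215], TCP at [0.235, -0.497, 0.256] pointing down, gripper open.
Joint ranges: [-3.11, 3.11], [-0.89, 2.33], [0.22, 2.48], [-1.42, 4.56], [0.17, 2.85], [-2.88, 2.88]. Speed limits (rad/s): [2.39, 2.39, 3.14, 3.14, 3.14, 3.14].

INTERFACE

Orientations are given as a unit quaternion [w, x, y, z].
In Python, from bench import * gives the robot as it stands. The module is installed in compiled form; this text tells all that it offers.
- The arm moves only by the tool carry_out, never from a script. Its argument "series" is a list of rows, each a list of 7 numbers: the opening, from -1 (shut) to 1 (fully open), then the shift along the tool's x, y, z in m, then the turn, a rotation vector about the tool's x, y, z in rad. In form: [[gripper, dx, dy, dz, wx, wy, wz], ...]. A call has 1 to 12 rows; each row shifts and turns the commanded pose from where the row before left it, along the tool's axes as they then stand; what a row does not reach is not made up. A row lasts 1/12 s, in which the tool goes at most 41.7 mm and 7.16 degrees, less where a joint would pass 70% of its speed; a pose out of reach is approached as far as the arm can. A call with a gripper value outside its range is refused whole. The fingers move at their own pace and stop on an object; "grip_force" is the grip in N (left out, the last holds). Time passes only in rows, so rows that do not move let the fingers close. It gives the time, the measured TCP pose, the force and the opening at its end, in the units of the state.
- state(): the state, without advancing time (a new reading comes with each control period).
- snapshot(name): name is "scene" or "top" or "wrist"; returns the picture (400x640x3 uint8, red, green, blue); there is no depth.
- calibration(name): a dict with "vertical_fov" (degrees; the focal length in pixels is half the picture's height over the tangent of half this angle, whatever the lens; pixels are square), "cx", "cy" (the principal point, pixels), "R" (3x3) and "t" (3): a world point X has camera coordinates R X + t; the wrist camera has in their place "mount" (4x4, takes a point from camera to tool coordinates, whose origin is the TCP and whose axes are the flange's). Camera axes: x right, y down, z forward; pixel columns grow to the right and rows downward; lengths in m; the calibration is good to about 2 mm. A picture is of the moment at which its call begins: read the wrist's pose just before it. calibration takes no time and is no camera call.
- finish_job(): hands the job in, once; it reports no verdict.
Trained networks look in the newest picture that a camera, given by its name, has taken for a name from the list of things; names that differ only in an ending like _2 or _b are one class to them, and where a whole thing is asked for, a point or a joint stands for the part that bears it (a point fixed in the world has none). Each returns a list of dicts, best first, with "conf" (0 to 1); they miss things now and then, are a little off and sometimes report something else, mostly with a low value. They report only what shows in the picture. A call takes as long as a camera call.
- look_for(camera, thing): "point" ([x, y, z] in m, in world coordinates, good to about 4 mm: the middle of the surface that is visible of it).
The state is a dict: "time_s": time; "joint_positions": joint angles; "qvel": joint speeds; "effort": joint torques, N m; "position": TCP position; "orientation": TCP orientation; "ft_force": force on the tool from outside, world axes, zero at the start; "moment": the same for the moment, N m; "gripper_width": finger opening in m.
Only numpy, scipy, OpenCV 4.12 (cv2) and the standard library are available. Lean on these libraries where they do the work, as an engineer would, in place of code of your own. Each camera call takes 0.05 s, during which the arm holds its last target. There are 200 camera calls.

TASK

Throw the red-knobbed speed lever of the small lathe into the notch marked by the yellow peg while the guard is still shut. Then lift the lathe's see-through guard by its bar to 45 degrees open and hold it there, so that the smith can reach the chuck; the guard falls shut by itself, so finish with the gripper still holding it up, and leave the file, the jar and the wooden block where they are.

Things in the scene. Friction and masses are not known exactly. Their poses are not given: they have to be found in the camera images.
- lathe: Green bench lathe fixed to the bench, 180 mm deep (x) by 440 mm wide (y). Origin: centre of its underside on the bench. Its x axis points from its front (guard bar, towards the robot) to its rear (guard hinge), its y axis along the spindle towards the headstock with the lever, z up. The green headstock (130 x 120 mm, top 120 mm above the bench) is centred at y = +140 mm.
- lever (a joint): Angle of the speed lever about its pivot (axis: the lathe's y), rad: 0 upright (middle notch, where it starts), positive leaning to the lathe's +x (rear), negative to -x (front). Sprung notches at -0.45, 0 and +0.45, the end ones against stops (it may read up to 0.48 there). It takes some 3 to 5 N at the knob to leave a notch; past halfway it snaps into the next one and stays there when let go.
- lever_knob (a point): Centre of the lever's red ball knob, 28 mm in diameter, 100 mm from the pivot (215 mm above the bench when upright). The stem below it is steel, 10 mm in diameter. Free on all sides; can be pinched from above, or pushed.
- lever_pivot (a point): Pivot axis of the lever, 115 mm above the bench; fixed to the lathe at x -20, y +140 mm.
- lever_pointer (a point): End of the small pointer on the lever stem, 66 mm from the pivot, over the edge of the aluminium notch plate (60 mm radius, 20 mm to the +y side of the stem). It meets the centre of the yellow peg when the lever sits in the yellow-marked notch.
- yellow_peg: Yellow peg, 14 mm in diameter and 16 mm long, fixed at the edge of the notch plate. It marks the wanted notch, which is the front (-0.45) or the rear (+0.45) one. Origin: at the notch mark, 66 mm from the lever pivot and 20 mm to the +y side of the stem; axes as the lathe's.
- black_peg: Black peg of the same size, fixed at the opposite end notch: not the wanted one. Origin and axes likewise.
- guard (a joint): Opening angle of the guard, rad: 0 shut (level), 0.785 = 45 degrees, stop at 1.3. It weighs 0.3 to 0.65 kg and falls shut from any angle; some 1.5 to 4 N upward at the bar holds it.
- guard_bar (a point): Middle of the guard's round steel bar, 14 mm in diameter, along the lathe's y; 102 mm is free between its two red arms. 200 mm in front of the hinge and 20 mm above it (150 mm above the bench) when shut. 43 mm are free between the bar and the guard's front edge, whose top lies 9 mm below the bar's centre; nothing stands under the bar within 65 mm. The bar is fixed to the guard and turns with it, and can turn between the fingers.
- guard_hinge (a point): Hinge axis of the guard (along the lathe's y), 130 mm above the bench at the lathe's rear, level with the middle of the bar in y. A white dial round the hinge, on the side away from the lever, has ticks every 15 degrees and a long red one at 45 degrees. The guard is a clear panel, 150 x 170 mm, in a red frame.
- file: Loose file with a wooden handle and brass ferrule, about 205 mm long, 26 mm high, lying along its x axis in front of the lathe. Origin: underside, near mid-length. Leave it alone.
- tin: Loose amber jar with a brass cap, 60 mm in diameter, 55 mm high, standing in front of the lathe. Origin: centre of its underside. Leave it alone.
- bur_block: Loose dark wooden block with three holes, 60 x 90 x 35 mm, standing in front of the lathe. Origin: centre of its underside. Leave it alone.

How it is judged:
By the outcome, as a careful person would: the job done as asked, in the order asked, and still so for the second after the job is handed in, while the arm keeps its last pose, push and grip.
It also fails if it takes over 46 s, if anything falls off the work surface, if the arm or the gripper's body presses on something with over 40 N, if the wrist force passes 120 N, or if a joint passes its speed limit or range.

## Working session

There is one attempt and no reset: what is moved stays moved. The work goes in short steps, Python scripts to look and compute and a tool call to move; the robot and the scene stay as the last step left them, time stands still between calls to the robot, and variables do not carry over. Pictures are saved under pics/ and viewed, about 8 in all and at most 12, crops included, and the job is handed in when it is done.

Besides the shell and the picture viewer there is one more tool, called after "Emit:" as name([rows], argument=value, ...), one row to a line, values as JSON. carry_out: Moves the arm, as the interface text tells. Its arguments: {"type":"object","properties":{"series":{"type":"array","items":{"type":"array","items":{"type":"number"}}},"grip_force":{"type":"number"}},"required":["series"]}

```bash
mkdir -p pics
python3 - <<'E'
from bench import *
import cv2,numpy as np
s=state();print(s['time_s'],s['position'],s['orientation'],s['gripper_width'])
for c in("scene","top"):
    im=snapshot(c);cv2.imwrite(f"pics/{c}1.png",im[:,:,::-1])
    k=calibration(c);print(c,k)
    for n in("lathe","lever_knob","yellow_peg","black_peg","guard_bar","guard_hinge","lever_pivot","file","tin","bur_block"):
        for d in look_for(c,n)[:2]:print(n,np.round(d['point'],3),round(d['conf'],2))
print(calibration("wrist"))
E
```

```text
0.0 [ 0.23512216 -0.49691064  0.25515734] [-7.29231791e-04  9.75690499e-01  2.19151818e-01  2.38827700e-06] 0.08843070381560579
scene {'vertical_fov': 48.45436190451389, 'cx': 318.81122235404314, 'cy': 192.03096347661864, 'R': array([[-0.7664569 ,  0.64180116,  0.02520101],
       [ 0.39152621,  0.49795516, -0.77378801],
       [-0.50916702, -0.5832083 , -0.63294314]]), 't': array([ 0.44660775, -0.04904249,  1.16079382])}
lathe [ 0.62  -0.083  0.118] 0.73
lever_knob [ 0.551 -0.001  0.213] 0.89
lever_knob [0.512 0.011 0.176] 0.73
yellow_peg [0.579 0.026 0.176] 0.53
yellow_peg [ 0.552 -0.003  0.217] 0.3
guard_bar [ 0.596 -0.17   0.136] 0.57
guard_hinge [ 0.627 -0.08   0.118] 0.69
lever_pivot [ 0.621 -0.077  0.122] 0.61
lever_pivot [0.574 0.025 0.178] 0.54
file [ 0.396 -0.357  0.014] 0.43
tin [ 0.389 -0.046  0.038] 0.55
bur_block [ 0.408 -0.159  0.036] 0.67
top {'vertical_fov': 49.51560108467809, 'cx': 321.0258147952704, 'cy': 192.10245436501955, 'R': array([[-1.14699176e-02, -9.99931523e-01, -2.32154663e-03],
       [-9.85342623e-01,  1.16976931e-02, -1.70185424e-01],
       [ 1.702009
[... 200 characters left out ...]
 0.59
black_peg [ 0.574 -0.148  0.121] 0.23
guard_bar [ 0.584 -0.18   0.14 ] 0.72
guard_hinge [ 0.573 -0.142  0.119] 0.98
lever_pivot [ 0.569 -0.149  0.118] 0.94
file [ 0.433 -0.358  0.024] 0.7
tin [ 0.368 -0.058  0.054] 0.74
bur_block [ 0.397 -0.173  0.03 ] 0.63
{'vertical_fov': 60.0581760392058, 'cx': 317.9818682610719, 'cy': 197.09855353372566, 'mount': array([[-2.71951486e-04, -9.62953213e-01, -2.69668379e-01,
         7.00768719e-02],
       [ 9.99999893e-01, -3.62716553e-04,  2.86750764e-04,
         4.77369565e-04],
       [-3.73940754e-04, -2.69668272e-01,  9.62953209e-01,
        -1.27831358e-01],
       [ 0.00000000e+00,  0.00000000e+00,  0.00000000e+00,
         1.00000000e+00]])}
```

View pics/scene1.png

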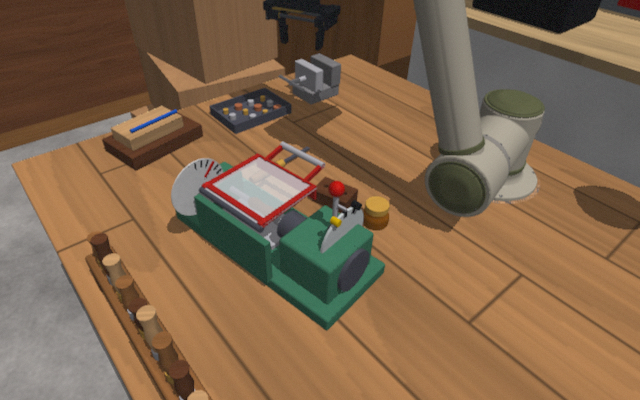

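View pics/top1.png

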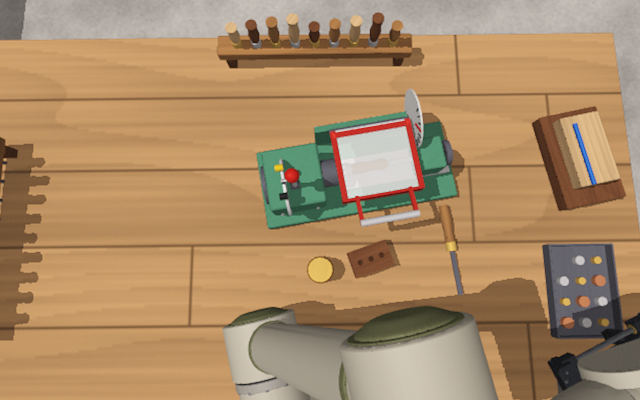

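The scene view shows the yellow peg at (336,221) on the rear side of the notch plate and the black one at (355,208) at the front, so the wanted notch is +0.45. In the top view, the knob is at (292,175) and the bar runs from (362,221) to (420,213). The file is at (450,245), the jar at (320,269) and the block at (373,258).

```bash
cat > h.py <<'E'
from bench import *
import numpy as np, cv2
from scipy.spatial.transform import Rotation as Ro
def ray(c,uv,s=None):
    k=calibration(c);f=200/np.tan(np.radians(k['vertical_fov']/2))
    d=np.array([(uv[0]-k['cx'])/f,(uv[1]-k['cy'])/f,1])
    if c=="wrist":
        M=k['mount'];q=s['orientation'];R=Ro.from_quat([q[1],q[2],q[3],q[0]]).as_matrix()
        return R@M[:3,3]+np.array(s['position']),R@M[:3,:3]@d
    return -k['R'].T@k['t'],k['R'].T@d
def atz(c,uv,z,s=None):
    o,d=ray(c,uv,s);return o+d*(z-o[2])/d[2]
E
python3 - <<'E'
from h import *
for n,c,uv,z in [("barL","top",(362,221),.15),("barR","top",(420,213),.15),("knob","top",(292,175),.215),("knob s","scene",(337,189),.215),("barA","scene",(283,146),.15),("barB","scene",(322,162),.15),("yp","top",(280,168),.175),("bp","top",(285,196),.175),("file tip","top",(460,292),.01),("fh","top",(445,207),.02),
 ("frontedge L","top",(344,201),.14),("frontedge R","top",(423,188),.14),("base FL","top",(268,228),.02),("base FR","top",(458,197),.02)]:
    print(n,np.round(atz(c,uv,z),3))
E
```

```text
barL [ 0.465 -0.142  0.15 ]
barR [ 0.48  -0.258  0.15 ]
knob [ 0.546 -0.008  0.215]
knob s [ 0.545 -0.006  0.215]
barA [ 0.482 -0.248  0.15 ]
barB [ 0.453 -0.15   0.15 ]
yp [0.569 0.018 0.175]
bp [0.513 0.008 0.175]
file tip [ 0.318 -0.371  0.01 ]
fh [ 0.509 -0.346  0.02 ]
frontedge L [ 0.507 -0.108  0.14 ]
frontedge R [ 0.532 -0.269  0.14 ]
base FL [0.465 0.06  0.02 ]
base FR [ 0.531 -0.377  0.02 ]
```

Emit:
carry_out([
  [0.4,0,0,-0.035,0,0,0],
  [0.4,0,0,-0.035,0,0,0],
  [0.4,0.03,-0.019,0,0,0,0],
  [0.4,0.03,-0.019,0,0,0,0],
  [0.4,0.03,-0.019,0,0,0,0],
  [0.4,0.03,-0.019,0,0,0,0],
  [0.4,0.03,-0.019,0,0,0,0],
  [0.4,0.03,-0.019,0,0,0,0],
  [0.4,0.03,-0.019,0,0,0,0],
  [0.4,0.03,-0.019,0,0,0,0],
  [0.4,0.03,-0.019,0,0,0,0],
  [0.4,0.03,-0.019,0,0,0,0],
], grip_force=20)

```text
time_s: 2.1
position: [0.4257, -0.1955, 0.3259]
orientation: [0.0, 0.976, 0.219, 0.0]
ft_force: [0.2, 0.2, 0.2]
gripper_width: 0.062
```

Emit:
carry_out([
  [0.4,0.03,-0.019,0,0,0,0],
  [0.4,0,0,0,0,0,-0.12],
  [0.4,0,0,0,0,0,-0.12],
  [0.4,0,0,0,0,0,-0.12],
  [0.4,0,0,0,0,0,-0.12],
  [0.4,0,0,0,0,0,-0.12],
  [0.4,0,0,0,0,0,-0.12],
  [0.4,0,0,0,0,0,-0.12],
  [0.4,0,0,0,0,0,-0.12],
  [0.4,0,0,0,0,0,-0.12],
  [0.4,0,0,0,0,0,-0.12],
  [0.4,0,0,0,0,0,-0.08],
])

```text
time_s: 3.1
position: [0.4441, -0.1671, 0.3258]
orientation: [0.0, 0.649, 0.76, 0.0]
ft_force: [-0.3, 0.3, 0.4]
gripper_width: 0.0618
```

```bash
cat >> h.py <<'E'
def yaw(s):
    q=s['orientation'];R=Ro.from_quat([q[1],q[2],q[3],q[0]]).as_matrix();return R
def rel(s,P):  # world target -> tool shift
    return np.round(yaw(s).T@(np.array(P)-s['position']),4)
E
python3 - <<'E'
from h import *
s=state();im=snapshot("wrist");cv2.imwrite("pics/w1.png",im[:,:,::-1])
R=yaw(s);print(s['time_s'],s['position'],np.round(R,3),s['gripper_width'],s['joint_positions'])
for n in("lever_knob","guard_bar","yellow_peg"):
    for d in look_for("wrist",n)[:2]:print(n,np.round(d['point'],3),round(d['conf'],2))
print(rel(s,[.545,-.007,.217]))
E
```

```text
3.1 [ 0.44407476 -0.16710647  0.325786  ] [[-0.157  0.988  0.   ]
 [ 0.988  0.157 -0.   ]
 [-0.     0.    -1.   ]] 0.061758647559097886 [-6.10173707e-01  2.01160159e-01  1.35402027e+00  3.15150891e-05
  1.58635676e+00 -7.67327143e-01]
lever_knob [ 0.541 -0.011  0.126] 0.77
guard_bar [ 0.582 -0.158  0.14 ] 0.89
guard_bar [ 0.543 -0.011  0.133] 0.26
[0.1423 0.1247 0.1088]
```

View pics/w1.png

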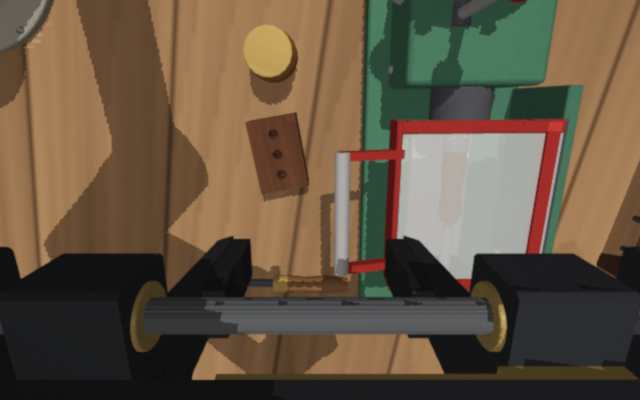

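The wrist view shows the bar vertical in the image, from (342,154) to (343,275), so the tool yaw matches the lathe. The knob is just out of view at the top right.

Emit:
carry_out([
  [0.4,0.024,0.021,0,0,0,0],
  [0.4,0.024,0.021,0,0,0,0],
  [0.4,0.024,0.021,0,0,0,0],
  [0.4,0.024,0.021,0,0,0,0],
  [0.4,0.024,0.021,0,0,0,0],
  [0.4,0.022,0.02,0,0,0,0],
  [0.4,0,0,0.02,0,0,0],
  [0.4,0,0,0.02,0,0,0],
  [0.4,0,0,0,0,0,0],
  [0.4,0,0,0,0,0,0],
])

```text
time_s: 4.13
position: [0.5462, -0.0079, 0.2856]
orientation: [-0.001, 0.652, 0.758, -0.0]
ft_force: [0.0, 0.0, 0.3]
gripper_width: 0.0617
```

Run:
```python
from h import *
s=state();im=snapshot("wrist");cv2.imwrite("pics/w2.png",im[:,:,::-1])
print(s['time_s'],s['position'],rel(s,[.545,-.007,.217]))
s0=dict(position=[ 0.44407476,-0.16710647,0.325786],orientation=[0,.649,.76,0])
for uv in((342,154),(343,275)):print(atz("wrist",uv,.15,s0))
```

```text
4.1333 [ 0.54616156 -0.00793746  0.28555632] [ 0.0011 -0.0009  0.0686]
[ 0.46229053 -0.14065871  0.15      ]
[ 0.48391665 -0.25688038  0.15      ]
```

View pics/w2.png

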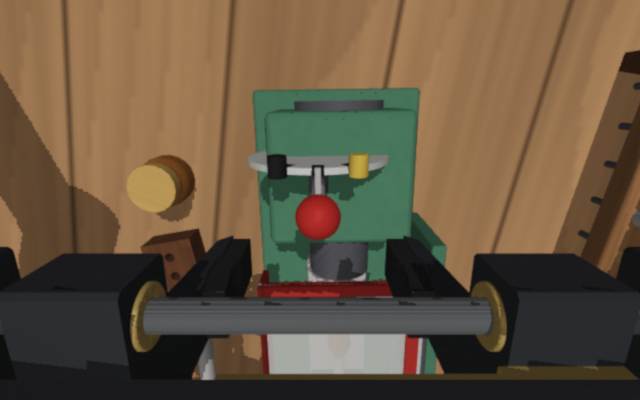

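The wrist view shows the knob centred between the fingers at (318,217). The yellow peg is at (359,165), to the rear (+tool y), and the black one at (277,166). The guard is shut.

Emit:
carry_out([
  [0.4,0,0,0.025,0,0,0],
  [0.4,0,0,0.025,0,0,0],
  [0.4,0,0,0.018,0,0,0],
  [-0.6,0,0,0,0,0,0],
  [-0.6,0,0,0,0,0,0],
  [-0.6,0,0,0,0,0,0],
  [-0.6,0,0,0,0,0,0],
  [-0.6,0,0,0,0,0,0],
])

```text
time_s: 4.85
position: [0.5468, -0.0081, 0.2191]
orientation: [0.001, 0.652, 0.758, 0.001]
ft_force: [0.7, -0.6, -0.5]
gripper_width: 0.0307
```

Emit:
carry_out([
  [-0.6,0,0,0,0,0,0],
  [-0.6,0,0.008,0.0005,0,0,0],
  [-0.6,0,0.008,0.001,0,0,0],
  [-0.6,0,0.008,0.002,0,0,0],
  [-0.6,0,0.008,0.003,0,0,0],
  [-0.6,0,0.008,0.003,0,0,0],
  [-0.6,0,0.005,0.002,0,0,0],
  [-0.6,0,0,0,0,0,0],
  [-0.6,0,0,0,0,0,0],
])

```text
time_s: 5.6
position: [0.5901, -0.0013, 0.2059]
orientation: [-0.001, 0.652, 0.758, -0.001]
ft_force: [-9.1, -2.2, 4.3]
gripper_width: 0.0263
```

Emit:
carry_out([
  [0.3,0,0,0,0,0,0],
  [0.3,0,0,0,0,0,0],
  [0.3,0,0,0,0,0,0],
  [0.3,0,0,0,0,0,0],
  [0.3,0,0,-0.035,0,0,0],
  [0.3,0,0,-0.035,0,0,0],
  [0.3,-0.02,-0.03,-0.03,0,0,0],
  [0.3,-0.02,-0.03,0,0,0,0],
  [0.3,0,0,0,0,0,0],
  [0.3,0,0,0,0,0,0],
])

```text
time_s: 6.43
position: [0.5401, -0.0477, 0.3035]
orientation: [0.001, 0.652, 0.758, 0.0]
ft_force: [1.1, 0.2, 0.5]
gripper_width: 0.0572
```

Run:
```python
from h import *
s=state();im=snapshot("wrist")
sc=snapshot("scene")
z=cv2.resize(sc[120:290,160:420],None,fx=2,fy=2)
cv2.imwrite("pics/c3.png",np.vstack([im[:,:520],z])[:,:,::-1][100:])
print(s['time_s'],s['position'],s['gripper_width'],s['ft_force'])
print(rel(s,[.4725,-.1995,.154]))
```

```text
6.4333 [ 0.54005362 -0.04773309  0.30348423] 0.057174755566624366 [1.07794541 0.1921503  0.53921872]
[-0.14   -0.0895  0.1494]
```

View pics/c3.png

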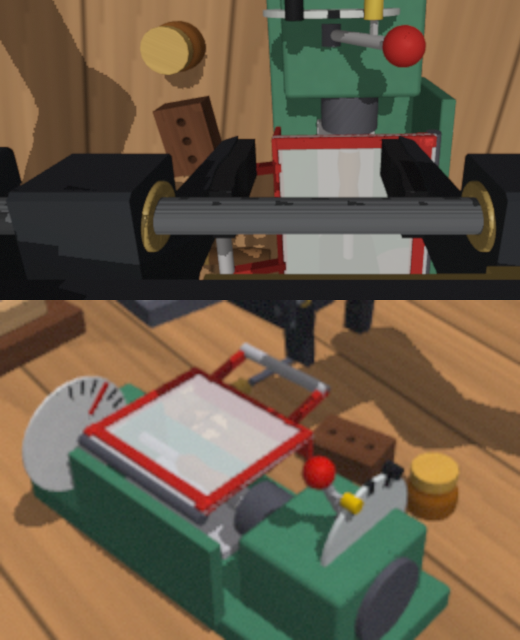

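The crops show the lever leaning to the rear with its pointer at the yellow peg, the knob at (404,46) in the wrist part, and the guard still shut. Next is the bar.

Emit:
carry_out([
  [-0.09,-0.028,-0.018,0,0,0,0],
  [-0.09,-0.028,-0.018,0,0,0,0],
  [-0.09,-0.028,-0.018,0,0,0,0],
  [-0.09,-0.028,-0.018,0,0,0,0],
  [-0.09,-0.028,-0.018,0,0,0,0],
  [-0.09,0,0,0.03,0,0,0],
  [-0.09,0,0,0.03,0,0,0],
  [-0.09,0,0,0.01,0,0,0],
  [-0.09,0,0,0,0,0,0],
  [-0.09,0,0,0,0,0,0],
])

```text
time_s: 7.37
position: [0.4733, -0.1987, 0.2326]
orientation: [-0.001, 0.651, 0.759, 0.0]
ft_force: [0.2, 0.4, 0.1]
gripper_width: 0.0401
```

Run:
```python
from h import *
s=state();im=snapshot("wrist")
cv2.imwrite("pics/w4.png",im[:,:,::-1])
print(s['time_s'],s['position'],s['gripper_width'],s['ft_force'])
print(rel(s,[.4725,-.1995,.154]))
```

```text
7.3667 [ 0.47329954 -0.19869517  0.2325903 ] 0.04010476221452334 [0.22365722 0.36043448 0.14130331]
[-0.0007 -0.0009  0.0786]
```

View pics/w4.png

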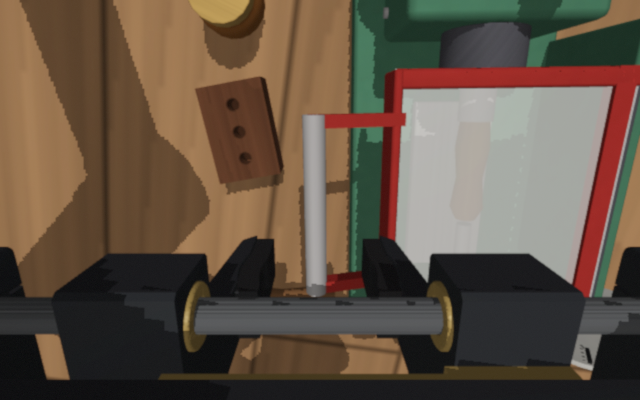

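The wrist view shows the bar centred between the fingers, at column 315, rows 118–290. The front edge is at column 395, so there is room for the rear finger.

Emit:
carry_out([
  [-0.09,0,-0.001,0.03,0,0,0],
  [-0.09,0,0,0.03,0,0,0],
  [-0.09,0,0,0.019,0,0,0],
  [-0.09,0,0,0,0,0,0],
  [-1,0,0,0,0,0,0],
  [-1,0,0,0,0,0,0],
  [-1,0,0,0,0,0,0],
  [-1,0,0,0,0,0,0],
  [-1,0,0,0,0,0,0],
  [-1,0,0,0,0,0,0],
], grip_force=35)

```text
time_s: 8.25
position: [0.4714, -0.1995, 0.1552]
orientation: [0.001, 0.652, 0.759, -0.001]
ft_force: [-4.5, -0.2, 5.7]
gripper_width: 0.0129
```

Emit:
carry_out([
  [-1,0,0.001,-0.007,0,0,0],
  [-1,0,0.001,-0.007,0,0,0],
  [-1,0,0.003,-0.014,0,0,0],
  [-1,0,0.004,-0.0138,0,0,0],
  [-1,0,0.005,-0.0135,0,0,0],
  [-1,0,0.006,-0.013,0,0,0],
  [-1,0,0,0,0,0,0],
])

```text
time_s: 8.83
position: [0.4904, -0.1964, 0.2251]
orientation: [-0.0, 0.652, 0.758, -0.002]
ft_force: [-14.5, -4.3, 4.2]
gripper_width: 0.0128
```

Emit:
carry_out([
  [-1,0,0.0055,-0.0126,0,0,0],
  [-1,0,0.0065,-0.0121,0,0,0],
  [-1,0,0.0075,-0.0115,0,0,0],
  [-1,0,0.0085,-0.0109,0,0,0],
  [-1,0,0,0,0,0,0],
])

```text
time_s: 9.25
position: [0.5196, -0.1915, 0.2717]
orientation: [0.001, 0.651, 0.759, 0.0]
ft_force: [-8.1, -1.1, 4.5]
gripper_width: 0.0128
```

Emit:
carry_out([
  [-1,0,0.009,-0.0102,0,0,0],
  [-1,0,0.0097,-0.0094,0,0,0],
  [-1,0,0,0,0,0,0],
  [-1,0,0,0,0,0,0],
])

```text
time_s: 9.58
position: [0.5366, -0.1888, 0.2898]
orientation: [-0.0, 0.652, 0.759, -0.001]
ft_force: [-8.8, 0.2, 5.8]
gripper_width: 0.0129
```

Run:
```python
from h import *
s=state();im=snapshot("wrist")
sc=snapshot("scene")
z=cv2.resize(sc[90:260,150:410],None,fx=3,fy=3,interpolation=cv2.INTER_CUBIC)
cv2.imwrite("pics/c5.png",z[:,:,::-1])
cv2.imwrite("pics/w5.png",im[:,:,::-1])
print(s['time_s'],s['position'],s['gripper_width'],s['ft_force'])
```

```text
9.5833 [ 0.53655774 -0.18876371  0.28977595] 0.01287174582386887 [-8.79411657  0.22102069  5.76106628]
```

View pics/c5.png

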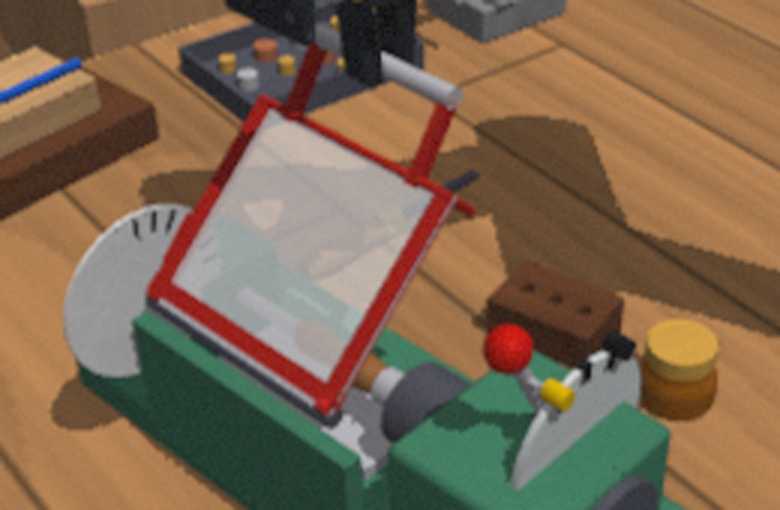

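The crop shows the guard raised with the bar in the fingers, bar end at (452,98). The lever is still at yellow, and the block and jar have not moved. Next I'll measure the angle.

Run:
```python
from h import *
t=.155;ex=np.array([np.cos(t),np.sin(t),0]);ey=np.array([-np.sin(t),np.cos(t),0])
# bar mid shut from measurement; hinge 200 behind, 20 below
H=np.array([.4725,-.1995,.15])+.2*ex+[0,0,-.02]
def inpl(uv,off):
    o,d=ray("scene",uv);k=((H+off*ey-o)@ey)/(d@ey);p=o+k*d-H;return p@ex,p[2]
for off in(.05,.055,.06,.065):
    for n,uv in(("shut",(321.5,164)),("now",(300.7,123))):
        x,z=inpl(uv,off);print(off,n,round(x,4),round(z,4),"r",round(np.hypot(x,z),4),"deg",round(np.degrees(np.arctan2(z,-x))-5.71,1))
s=state();p=np.array(s['position'])-H;x,z=p@ex,p[2]
print("tcp",x,z,np.hypot(x,z),np.degrees(np.arctan2(z,-x))-5.71)
a=cv2.imread("pics/scene1.png");b=snapshot("scene")[:,:,::-1]
cv2.imwrite("pics/c6.png",np.hstack([cv2.resize(i[80:190,250:350],None,fx=4,fy=4,interpolation=cv2.INTER_CUBIC) for i in(a,b)]))
```

```text
0.05 shut -0.2121 0.0136 r 0.2125 deg -2.0
0.05 now -0.1486 0.1388 r 0.2033 deg 37.4
0.055 shut -0.2061 0.0192 r 0.207 deg -0.4
0.055 now -0.1432 0.1431 r 0.2025 deg 39.3
0.06 shut -0.2 0.0248 r 0.2016 deg 1.4
0.06 now -0.1378 0.1475 r 0.2018 deg 41.2
0.065 shut -0.194 0.0304 r 0.1964 deg 3.2
0.065 now -0.1325 0.1518 r 0.2014 deg 43.2
tcp -0.13534958898962923 0.15951776831607423 0.20920188729598568 43.97565351735435
```

View pics/c6.png

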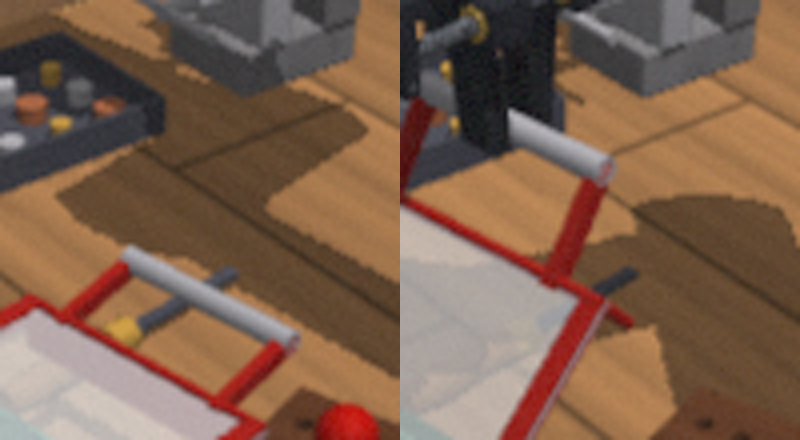

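View pics/w5.png

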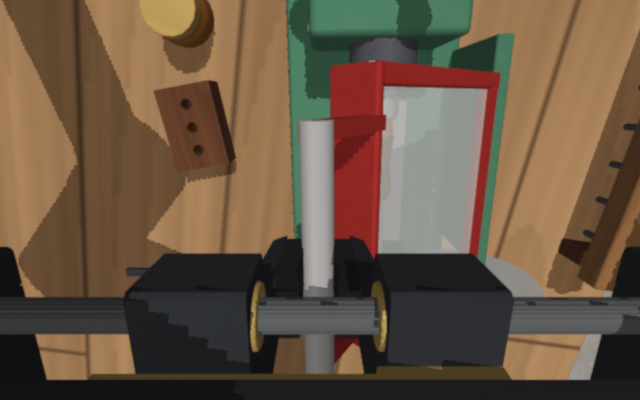

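Run:
```python
from h import *
from scipy.optimize import least_squares
for t in(.145,.158):
  ex=np.array([np.cos(t),np.sin(t),0]);ey=np.array([-np.sin(t),np.cos(t),0])
  for off in(.054,.0575,.061):
    E0=atz("scene",(323,165),.15)  # bar end, shut
    k=calibration("scene");f=200/np.tan(np.radians(k['vertical_fov']/2))
    def pr(X):c=k['R']@X+k['t'];return np.array([k['cx']+f*c[0]/c[2],k['cy']+f*c[1]/c[2]])
    H=E0+.2*ex-[0,0,.02]
    g=lambda a:H+.201*(-np.cos(a)*ex+np.sin(a)*np.array([0,0,1]))
    r=least_squares(lambda a:pr(g(a[0]+.0997))-(301.5,122),[.7])
    print(t,np.degrees(r.x),r.fun,"bar mid",E0-off*ey)
# dial ticks / wrist: bar centre in wrist at now
s=state();p=np.array(s['position']);print(p)
```

```text
0.145 [41.83255394] [ 0.00651217 -0.01036036] bar mid [ 0.46638748 -0.19410711  0.15      ]
0.145 [41.83255394] [ 0.00651217 -0.01036036] bar mid [ 0.4668932  -0.19757038  0.15      ]
0.145 [41.83255394] [ 0.00651217 -0.01036036] bar mid [ 0.46739892 -0.20103365  0.15      ]
0.158 [42.15813996] [ 0.02758955 -0.04468785] bar mid [ 0.46708143 -0.19400117  0.15      ]
0.158 [42.15813996] [ 0.02758955 -0.04468785] bar mid [ 0.46763213 -0.19745757  0.15      ]
0.158 [42.15813996] [ 0.02758955 -0.04468785] bar mid [ 0.46818283 -0.20091397  0.15      ]
[ 0.53622726 -0.18882556  0.28945396]
```

Emit:
carry_out([
  [-1,0,0.003,-0.0035,0,0,0],
  [-1,0,0.0033,-0.0035,0,0,0],
  [-1,0,0,0,0,0,0],
  [-1,0,0,0,0,0,0],
  [-1,0,0,0,0,0,0],
])

```text
time_s: 10.15
position: [0.5433, -0.1877, 0.2959]
orientation: [-0.001, 0.652, 0.759, -0.0]
ft_force: [-5.6, 2.2, 0.7]
gripper_width: 0.0125
```

Run:
```python
from h import *
s=state();print(s['time_s'],s['position'],s['gripper_width'],s['ft_force'])
b=snapshot("scene")[:,:,::-1];w=snapshot("wrist")[:,:,::-1]
cv2.imwrite("pics/c7.png",cv2.resize(b[80:190,250:350],None,fx=4,fy=4,interpolation=cv2.INTER_CUBIC))
t=snapshot("top")[:,:,::-1]
cv2.imwrite("pics/c7.png",np.hstack([cv2.resize(b[80:220,160:350],None,fx=4,fy=4,interpolation=cv2.INTER_CUBIC)]))
```

```text
10.15 [ 0.54327096 -0.18771281  0.29585771] 0.012469209062515026 [-5.62584464  2.19495698  0.66714766]
```

View pics/c7.png

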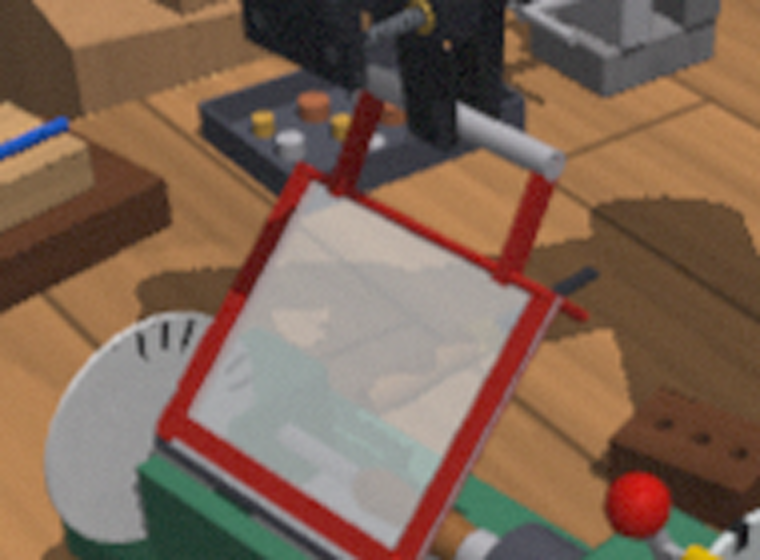

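Run:
```python
from h import *
t=.155;ex=np.array([np.cos(t),np.sin(t),0])
k=calibration("scene");f=200/np.tan(np.radians(k['vertical_fov']/2))
def pr(X):c=k['R']@X+k['t'];return np.array([k['cx']+f*c[0]/c[2],k['cy']+f*c[1]/c[2]])
H=atz("scene",(323,165),.15)+.2*ex-[0,0,.02]
for a in(42,44,45,46,48):
    b=np.radians(a)+.0997;print(a,pr(H+.201*(-np.cos(b)*ex+np.sin(b)*np.array([0,0,1]))))
s=state();d=np.array(s['position'])-[.4714,-.1995,.1552];print(np.degrees(2*np.arcsin(np.hypot(d@ex,d[2])/.402)),2*(np.degrees(np.arctan2(d@ex,d[2]))-5.71))
for c in("top","scene","wrist"):
  for n in("file","tin","bur_block"):
    for q in look_for(c,n)[:1]:print(c,n,np.round(q['point'],3),round(q['conf'],2))
```

```text
42 [301.60378051 122.01379858]
44 [299.58146773 120.83471408]
45 [298.53557636 120.28535407]
46 [297.46662957 119.76344124]
48 [295.25994558 118.80392812]
46.40293774921062 43.30562397929448
top file [ 0.421 -0.359  0.022] 0.73
scene file [ 0.33  -0.363  0.013] 0.61
scene tin [ 0.388 -0.049  0.038] 0.9
scene bur_block [ 0.399 -0.158  0.032] 0.91
wrist file [ 0.326 -0.366  0.014] 0.5
wrist tin [ 0.377 -0.069  0.06 ] 0.84
wrist bur_block [ 0.399 -0.168  0.029] 0.77
```

The bar end at (298.5,120.5) gives about 45° in the image, and the arm's own motion gives 43–46°. The loose things are unmoved, so I'm handing in.

```bash
python3 -c "
from bench import *
print(finish_job(), state()['time_s'])"
```

```text
the job is handed in; nothing more can be done
the job is handed in; nothing more can be done
```

I threw the speed lever into the rear notch, the one with the yellow peg, while the guard was shut. Then I gripped the guard bar, lifted it to about 45°, and handed the job in with the gripper still holding it at about 10 s.

- **Lever:** after release, and again with the guard raised, the pictures showed it leaning to the rear with its pointer at the yellow peg.
- **Guard angle:** the bar's end in the scene picture gives 45°, to about 1°. The arm's own motion gives 46.4° from the distance moved and 43.3° from its direction. These disagree slightly, and 45° lies between them. The dial's red tick wasn't visible, so I couldn't read the angle from the dial.
- **Grip:** the opening stood at 12.5 mm on the 14 mm bar, gripping with 35 N. The last wrist force was about 6 N; the highest reading I saw was about 15 N, partway through the lift.
- **File, jar and block:** the pictures and the networks' final positions showed no movement beyond their usual scatter. The final top-camera search missed the jar and the block, and its file position is 12 mm off the first. The scene camera's file point moved more, probably because the raised guard changed how much of the file it sees.

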